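# Sort the bead dishes that stand steady from the one that rocks

## Robot

A 7-joint arm with a two-finger parallel gripper is mounted at the origin on the work surface. World frame = base frame: x ahead of the robot, y to its left, z up, the work surface at z = 0. Lengths are in m, angles in rad, forces in N, time in s.
With the tool pointing down it reaches from about 0.425 to 0.925 m from the base axis. Payload 6.8 kg.
Tool frame: the origin (TCP) lies at the very end of the fingers, on their centre line; the grasp point (between the pads) lies 19 mm behind it; z points along the fingers, y is the line along which they close (so a half turn about z gives the same grasp; the last joint's range is limited). The gripper opens to 85 mm and grips with 20 to 120 N. Pads are 22 mm wide; open, the fingers measure 114 mm over their backs; the gripper's body (76 mm by 85 mm) begins 54 mm behind the grasp point. The pads swing forward as they close: fully open they stand 13 mm farther back than shut.
Start: joints at [-1.347, 0.477, 0.022, 1.555, -0.011, 1.109, -0.083], TCP at [0.22, 0.638, 0.199] pointing down, gripper open.
Joint ranges: [-2.96, 2.96], [-0.34, 2.1], [-1.41, 1.46], [0.24, 2.44], [-1.37, 4.51], [0.17, 1.92], [-2.96, 2.96]. Speed limits (rad/s): [2.39, 2.39, 3.14, 3.14, 3.14, 3.14, 3.14].

## Interface

Orientations are given as a rotation vector (axis times angle).
In Python, from bench import r gives the robot as it stands.
- The arm moves only by the tool play_rows, never from a script. Its argument "targets" is text: rows parted by semicolons, each of 5 numbers parted by spaces: the closure, from -1 (fully open) to 1 (shut), then the shift along the tool's x, y, z in m, then the turn about the tool's z in rad. In form: gripper dx dy dz spin; .... A call has 1 to 8 rows; each row is the pose to reach, as a shift and turn from the pose commanded when the call began, along the tool's axes at that moment; what a row does not reach only later rows make up. A row lasts 1/12 s, in which the tool goes at most 41.7 mm and 7.16 degrees, less where a joint would pass 70% of its speed; a pose out of reach is approached as far as the arm can. A call with a gripper value outside its range is refused whole. The fingers move at their own pace and stop on an object; "squeeze" is the grip in N (left out, the last holds). Time passes only in rows, so rows that repeat a pose let the fingers close. It gives the time, the measured TCP pose, the force, the opening and the grip force at its end, in the units of the state.
- r.get_obs(): the state, without advancing time (a new reading comes with each control period).
- r.grab_frame(name): name is "scene" or "top" or "wrist"; returns the picture (384x512x3 uint8, red, green, blue); there is no depth.
- r.camera_info(name): a dict with "fov_y" (degrees; the focal length in pixels is half the picture's height over the tangent of half this angle, whatever the lens; pixels are square), "cx", "cy" (the principal point, pixels), "position" and "rotation" of the camera in the world. Camera axes: x right, y down, z forward; pixel columns grow to the right and rows downward; lengths in m; the calibration is good to about 2 mm. A picture is of the moment at which its call begins: read the wrist's pose just before it. camera_info takes no time and is no camera call; for the wrist camera it gives the pose at the moment of the call.
- r.hand_in(): hands the job in; it is judged then, once.
The state is a dict: "clock": time; "joints": joint angles; "qvel": joint speeds; "tau": joint torques, N m; "tcp_pos": TCP position; "orientation": TCP orientation; "contact_force": force on the tool from outside, world axes, zero at the start; "moment": the same for the moment, N m; "grip_width": finger opening in m; "gripper_force": force on a finger pad.
Only numpy, scipy, OpenCV 4.12 (cv2) and the standard library are available. Lean on these libraries where they do the work, as an engineer would, in place of code of your own. Each camera call takes 0.05 s, during which the arm holds its last target. There are 200 camera calls.

## Task

One of the three bead dishes on the ware board came out of the kiln with a sagged bottom and rocks: find it by pressing down lightly with the fingers on the rim at one end of the dishes, as they stand on the board. Then set the rocking dish upright on the floor of the slatted seconds crate, and the two steady ones flat in the display tray, one in each bay. Put them down gently without dropping them, and leave the cup, pliers and bead case alone.

Things in the scene. Friction and masses are not known exactly. Their poses are not given: they have to be found in the camera images.
- dish_a_mid (a point): One of three oblong speckled stoneware bead dishes that look alike: 130 long, 56 wide, 32 high, straight long sides, half-round ends (radius 28), wall 6, open on top, 0.2 to 0.3 kg. Point: the dish's centre, 16 above its underside; x along its length, z up. The rim's middle at either end is 62 from the centre along +x or -x. Any one of the three may be the sagged one (see ware_board).
- dish_b_mid (a point): Another of the three dishes; all that is said of dish_a_mid holds for it too.
- dish_c_mid (a point): Another of the three dishes; all that is said of dish_a_mid holds for it too.
- ware_board: Fixed plywood board, 560 (y) by 140 (x), 12 thick; origin: centre of its underside. The dishes stand on it in a row, lengthwise along it within 0.4 rad. The sagged dish stands level on a middle patch 32 long, its ends 5 clear of the board; 1 to 2 N down on either rim end tips it 0.1 rad lengthwise, that end sinking 5; let go, it falls back. The two others do not move under such a press.
- tray: Shallow pale wooden display tray, fixed, 177 (x) by 226 (y), rim 18 high over the table, floor 6 thick, divided by a wall 6 thick along x, 18 high, into two bays. Origin: centre of its underside.
- bay_1 (a point): Centre of the floor of one tray bay (on the floor's upper face, 6 above the table). The bay is 165 long along this point's x axis and 104 wide along y; a dish lies in it lengthwise along x. Same axes as the tray.
- bay_2 (a point): The same for the other bay.
- crate: Slatted brown wooden seconds crate without lid, fixed, 177 (x) by 226 (y) outside, 165 by 214 inside, with 10 square posts in the inner corners; walls 54 to 56 high over the table. It is empty. Origin: centre of its underside.
- crate_floor (a point): Centre of the crate's floor (upper face, 6 above the table); axes as the crate. A dish fits in lengthwise along x.
- cup_mid (a point): Bystander: round speckled cup, loose, 80 across, 85 high; centre, 42 above the table. Leave alone.
- pliers: Bystander: jewellery pliers with black handles lying on the table, loose, 140 long, 66 wide, 12 high; origin on the table under the pivot, jaws towards +x. Leave alone.
- bead_case: Bystander: closed clear plastic bead case, loose, 200 (x) by 120 (y), 36 high; origin: centre of its underside. Leave alone.
Things that resemble listed ones, but are neither listed nor needed, are in the scene too. Leave any green or pink look-alike of the part that bears dish_c_mid alone.

How it is judged:
By the outcome, as a careful person would: the job done as asked, in the order asked, and still so for the second after the job is handed in, with the robot touching nothing.
It also fails if it takes over 72 s, if anything falls off the work surface, if the arm or the gripper's body presses on something with over 40 N, if the wrist force passes 120 N, or if a joint passes its speed limit or range.

## Working session

There is one attempt and no reset: what is moved stays moved. The work goes in short steps, Python scripts to look and compute and a tool call to move; the robot and the scene stay as the last step left them, time stands still between calls to the robot, and variables do not carry over. Pictures are saved under pics/ and viewed, at most 10 in all, crops included, and the job is handed in when it is done.

Besides the shell and the picture viewer there is one more tool, called after "Emit:" by a JSON object that holds its "api" and its "payload", one argument or row to a line. play_rows: Moves the arm, as the interface text tells. Its arguments: {"type":"object","properties":{"targets":{"type":"string"},"squeeze":{"type":"number"}},"required":["targets"]}

```bash
mkdir -p pics; python3 - <<'E'
from bench import r
import cv2
o=r.get_obs();print(o)
for n in("scene","top","wrist"):
    print(n,r.camera_info(n))
    cv2.imwrite(f"pics/{n}0.png",cv2.cvtColor(r.grab_frame(n),cv2.COLOR_RGB2BGR))
a=cv2.imread("pics/top0.png");cv2.imwrite("pics/top0b.png",cv2.resize(a,(800,600),interpolation=cv2.INTER_CUBIC))
E
```

```text
{'clock': 0.0, 'joints': array([-1.34711062,  0.47777857,  0.02234263,  1.55646172, -0.01147746,
        1.10929787, -0.08309685]), 'qvel': array([-0.0013657 ,  0.00171327,  0.00039196,  0.00068304, -0.00104698,
       -0.00033197, -0.0006036 ]), 'tau': array([-4.60828005e-05, -5.96482444e+01,  1.60791043e+00, -2.81189311e+01,
        1.24675545e-02,  9.46318090e-03,  2.39109545e-05]), 'tcp_pos': array([0.21968289, 0.63755821, 0.19763593]), 'orientation': array([-5.18706665e-01, -3.09832670e+00,  2.84527538e-03]), 'contact_force': array([ 0.61874856, -0.558357  ,  0.10991475]), 'moment': array([-0.01561089, -0.01455971,  0.01657536]), 'gripper_force': 0.0, 'grip_width': 0.08549785457220178}
scene {'fov_y': 45.30956814308488, 'cx': 261.36536886083826, 'cy': 189.59183721133763, 'position': array([1.00160057, 0.64519965, 1.42411425]), 'rotation': array([-1.01444804, -2.65440263,  0.78437503])}
top {'fov_y': 42.052094883151014, 'cx': 253.64274178226674, 'cy': 199.73088578513938, 'position': array([0.18491125, 0.00572471, 1.67009607]), 'rotation': array([-2.12558248,  2.16376555, -0.18107062])}
wrist {'fov_y': 66.99415235642957, 'cx': 256.4653653757604, 'cy': 190.4283391837685, 'position': array([0.15495141, 0.66152324, 0.37159745]), 'rotation': array([2.36681707, 1.69000221, 0.23090175])}
```

View pics/top0b.png

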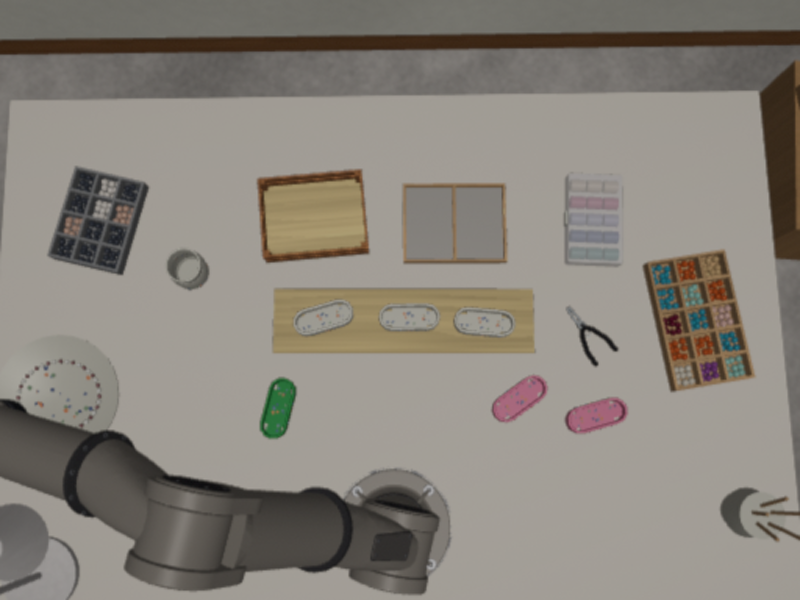

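View pics/scene0.png

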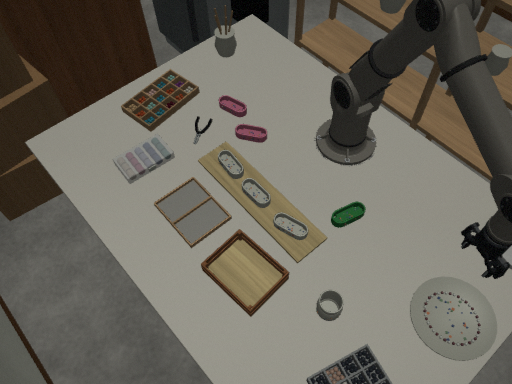

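The top view shows the dishes on the board at about (323,317), (408,317) and (484,322) in the enlarged picture. The crate is at (313,216) and the tray at (455,223). Image up is +x and left is +y. Next is an enlarged crop.

```bash
cat > h.py <<'E'
import numpy as np, cv2
from scipy.spatial.transform import Rotation as R
from bench import r
def ray(ci,uv,z):
    f=192/np.tan(np.radians(ci["fov_y"])/2)
    d=R.from_rotvec(ci["rotation"]).apply([(uv[0]-ci["cx"])/f,(uv[1]-ci["cy"])/f,1])
    p=ci["position"];return p+d*(z-p[2])/d[2]
def crop(img,x0,y0,w,h,s,name):
    cv2.imwrite(name,cv2.resize(cv2.cvtColor(img,cv2.COLOR_RGB2BGR)[y0:y0+h,x0:x0+w],None,fx=s,fy=s,interpolation=cv2.INTER_CUBIC))
E
python3 - <<'E'
import cv2
a=cv2.imread("pics/top0.png")[104:234,160:350]
cv2.imwrite("pics/topc.png",cv2.resize(a,None,fx=4,fy=4,interpolation=cv2.INTER_CUBIC))
E
```

```text
(no output)
```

View pics/topc.png

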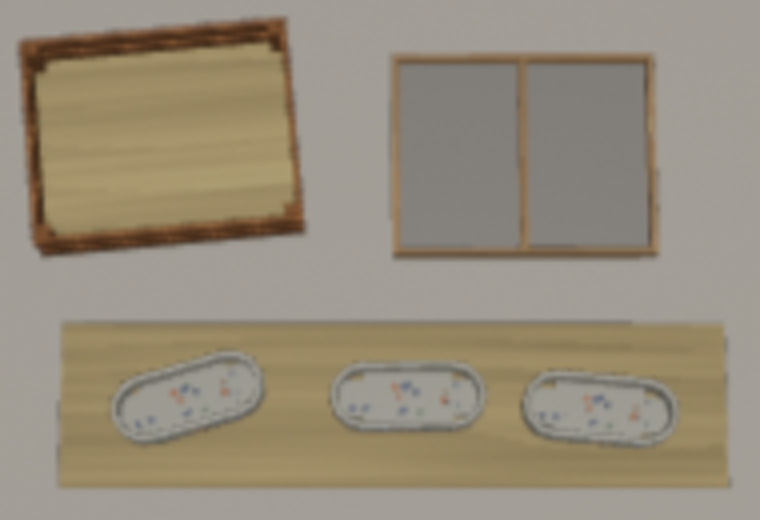

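The crop shows:
- **Board corners:** (62,323), (726,323), (730,487), (58,487).
- **Dish rim ends:** (114,413)-(263,380), (331,396)-(485,396) and (523,405)-(677,413).
- **Tray rim:** (391,55), (654,55), (658,254), (393,254).
- **Crate rim:** (20,42), (285,18), (304,230), (38,252).

```bash
python3 - <<'E'
from h import *
np.set_printoptions(precision=4,suppress=True)
ci=r.camera_info("top")
def P(l,z): return np.array([ray(ci,(160+(x+.5)/4-.5,104+(y+.5)/4-.5),z)[:2] for x,y in l])
for n,l,z in [("board",[(62,323),(726,323),(730,487),(58,487)],.012),("tray",[(391,55),(654,55),(658,254),(393,254)],.018),("crate",[(20,42),(285,18),(304,230),(38,252)],.055)]:
    p=P(l,z);c=p.mean(0);print(n,c,[np.linalg.norm(p[i]-p[i-1]).round(4) for i in range(4)],"long dir",np.arctan2(*(p[1]-p[0]+p[2]-p[3])[::-1]))
for l in [[(114,413),(263,380)],[(331,396),(485,396)],[(523,405),(677,413)]]:
    p=P(l,.044);d=p[0]-p[1];print("dish",p.mean(0),np.linalg.norm(d),"ang of length",np.arctan2(d[1],d[0]))
E
```

```text
board [ 0.4302 -0.0308] [np.float64(0.1389), np.float64(0.5608), np.float64(0.1393), np.float64(0.5602)] long dir -1.5879110605138096
tray [ 0.6437 -0.1455] [np.float64(0.1751), np.float64(0.2265), np.float64(0.1753), np.float64(0.2245)] long dir -1.5866132816655925
crate [0.6547 0.1597] [np.float64(0.1815), np.float64(0.2234), np.float64(0.1839), np.float64(0.2203)] long dir -1.4969858217114869
dish [0.435  0.1392] 0.1251327816341259 ang of length 1.774934032213214
dish [ 0.4323 -0.0413] 0.12683777841921065 ang of length 1.5537242923984544
dish [ 0.4188 -0.1992] 0.12699914694381198 ang of length 1.501221082243434
```

The measured sizes match the given ones (board 560x140, tray 175x226, crate 182x222, dishes 126 long), so I trust these positions. Next is the move towards the outer end of dish A, to test it.

```bash
cat >> h.py <<'E'
def go(x,y,z,ang,o=None):
    "shift/turn in tool axes from measured pose to world x,y,z with tool-x at angle ang (mod pi nearest)"
    o=o or r.get_obs();M=R.from_rotvec(o["orientation"])
    d=M.inv().apply(np.array([x,y,z])-o["tcp_pos"]);t=M.apply([1,0,0]);a=np.arctan2(t[1],t[0])
    s=-(ang-a);s=(s+np.pi)%(2*np.pi)-np.pi
    print("pos",o["tcp_pos"].round(4),"ang",round(a,3),"clk",o["clock"],"F",o["contact_force"].round(2),"w",round(o["grip_width"],4),"-> shift",d.round(4),"spin",round(s,4))
E
python3 -c "
from h import *
go(.4224,.2,.09,1.775)"
```

```text
pos [0.2197 0.6377 0.1979] ang 2.81 clk 0.15 F [-0.34 -0.49 -0.09] w 0.0857 -> shift [-0.3342 -0.3477  0.1084] spin 1.0348
```

Emit:
{"api": "play_rows", "payload": {
  "targets": "1 -0.334 -0.348 0.05 1.035;1 -0.334 -0.348 0.05 1.035;1 -0.334 -0.348 0.05 1.035;1 -0.334 -0.348 0.05 1.035;1 -0.334 -0.348 0.05 1.035;1 -0.334 -0.348 0.05 1.035;1 -0.334 -0.348 0.05 1.035;1 -0.334 -0.348 0.05 1.035"
}}

```text
clock: 0.82
tcp_pos: [0.3593, 0.3352, 0.164]
orientation: [-1.948, -2.464, -0.0]
contact_force: [1.4, 0.2, -0.6]
grip_width: -0.0002
gripper_force: 0.0
```

```bash
python3 -c "
from h import *
go(.4224,.2,.08,1.775)"
```

```text
pos [0.3593 0.3352 0.164 ] ang 1.804 clk 0.8167 F [ 1.43  0.17 -0.64] w -0.0002 -> shift [-0.1462  0.0302  0.084 ] spin 0.0288
```

Emit:
{"api": "play_rows", "payload": {
  "targets": "1 -0.146 0.03 0.084 0.03;1 -0.146 0.03 0.084 0.03;1 -0.146 0.03 0.084 0.03;1 -0.146 0.03 0.084 0.03;1 -0.146 0.03 0.084 0.03;1 -0.146 0.03 0.084 0.03;1 -0.146 0.03 0.084 0.03"
}}

```text
clock: 1.4
tcp_pos: [0.4227, 0.2028, 0.0803]
orientation: [-1.978, -2.44, 0.0]
contact_force: [0.5, -0.1, 1.1]
grip_width: -0.0001
gripper_force: 0.0
```

```bash
python3 -c "
from h import *
go(.4224,.2,.046,1.775)
ci=r.camera_info('wrist');print(ci)
cv2.imwrite('pics/w1.png',cv2.resize(cv2.cvtColor(r.grab_frame('wrist'),cv2.COLOR_RGB2BGR),(800,600)))"
```

```text
pos [0.4227 0.2028 0.0803] ang 1.779 clk 1.4 F [ 0.53 -0.13  1.09] w -0.0001 -> shift [-0.0027 -0.0008  0.0343] spin 0.0041
{'fov_y': 66.99415235642957, 'cx': 256.4653653757604, 'cy': 190.4283391837685, 'position': array([0.40862757, 0.27120155, 0.25414274]), 'rotation': array([2.85264349, 0.29954404, 0.04045678])}
```

View pics/w1.png

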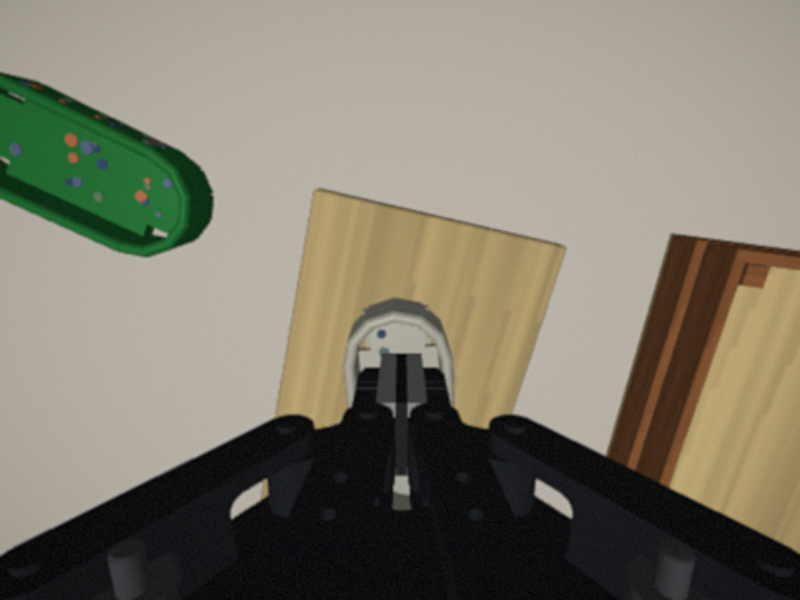

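The wrist view shows the fingertips at about (400,370), and dish A's rim end with its outer edge at about (397,310), centred laterally. I'll compute the rim point.

```bash
python3 -c "
from h import *
ci=r.camera_info('wrist')
for uv in [(397,318),(345,370),(453,370)]: print(ray(ci,(uv[0]*.64,uv[1]*.64),.044))
go(.4224,.2,.046,1.775)"
```

```text
[0.42123476 0.20376987 0.044     ]
[0.40128017 0.17123626 0.044     ]
[0.45462632 0.1826606  0.044     ]
pos [0.4227 0.2039 0.0806] ang 1.781 clk 1.45 F [-0.03 -0.62  1.23] w 0.0002 -> shift [-0.0038 -0.0011  0.0346] spin 0.006
```

Emit:
{"api": "play_rows", "payload": {
  "targets": "1 0 0 0.03 0;1 0 0 0.032 0;1 0 0 0.034 0;1 0 0 0.034 0"
}}

```text
clock: 1.78
tcp_pos: [0.4224, 0.2035, 0.0467]
orientation: [-1.975, -2.443, 0.0]
contact_force: [1.4, -0.7, 0.7]
grip_width: 0.0
gripper_force: 0.0
```

Emit:
{"api": "play_rows", "payload": {
  "targets": "1 0 0 0.001 0;1 0 0 0.002 0;1 0 0 0.002 0;1 0 0 0.002 0"
}}

```text
clock: 2.12
tcp_pos: [0.4229, 0.2027, 0.0447]
orientation: [1.978, 2.441, 0.001]
contact_force: [-0.3, 0.2, 0.8]
grip_width: 0.0001
gripper_force: 0.0
```

Emit:
{"api": "play_rows", "payload": {
  "targets": "1 0 0 0.0005 0;1 0 0 0.001 0;1 0 0 0.001 0"
}}

```text
clock: 2.37
tcp_pos: [0.4227, 0.2024, 0.0432]
orientation: [-1.978, -2.441, 0.0]
contact_force: [-0.3, -0.6, -0.5]
grip_width: -0.0001
gripper_force: 0.0
```

Emit:
{"api": "play_rows", "payload": {
  "targets": "1 0 0 0.001 0;1 0 0 0.001 0;1 0 0 0.001 0"
}}

```text
clock: 2.62
tcp_pos: [0.4227, 0.2024, 0.0421]
orientation: [-1.978, -2.441, 0.0]
contact_force: [0.6, -0.3, 0.7]
grip_width: -0.0002
gripper_force: 0.0
```

Emit:
{"api": "play_rows", "payload": {
  "targets": "1 0 0 0.001 0;1 0 0 0.001 0;1 0 0 0.001 0"
}}

```text
clock: 2.87
tcp_pos: [0.4227, 0.2025, 0.0412]
orientation: [-1.978, -2.441, 0.0]
contact_force: [0.3, 0.9, 0.7]
grip_width: 0.0001
gripper_force: 0.0
```

Emit:
{"api": "play_rows", "payload": {
  "targets": "1 0 0 0.001 0;1 0 0 0.001 0;1 0 0 0.001 0"
}}

```text
clock: 3.12
tcp_pos: [0.4227, 0.2025, 0.0402]
orientation: [-1.978, -2.441, 0.0]
contact_force: [-0.1, 0.8, 0.8]
grip_width: 0.0001
gripper_force: 0.0
```

```bash
python3 -c "
from h import *
for i in range(4):
  im=r.grab_frame('wrist');o=r.get_obs();print(o['contact_force'].round(2),o['tcp_pos'].round(4))
crop(im,150,150,200,150,4,'pics/w2.png')
"
```

```text
[0.03 0.08 0.08] [0.4227 0.2025 0.0402]
[-0.25 -0.47  0.46] [0.4227 0.2025 0.0402]
[-0.05 -0.3  -0.05] [0.4227 0.2025 0.0402]
[ 0.02 -0.04 -0.21] [0.4227 0.2025 0.0403]
```

View pics/w2.png

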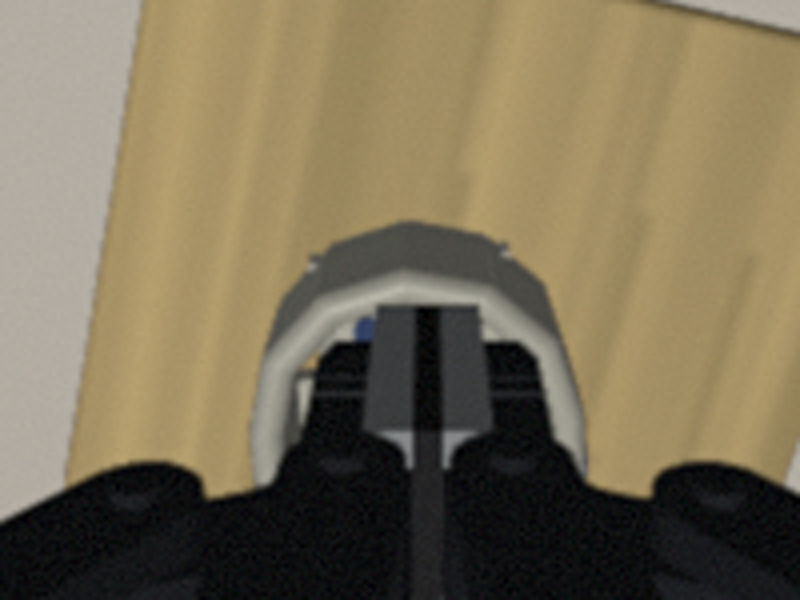

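The fingertips reach down just inside the dish: their front edge is at crop (425,305) and the rim's middle at about (410,285). So the fingertips missed the rim. I'll measure the offset.

```bash
python3 -c "
from h import *
ci=r.camera_info('wrist')
f=lambda u,v,z: print(u,v,ray(ci,(150+(u+.5)/4-.5,150+(v+.5)/4-.5),z).round(4))
f(412,285,.044);f(410,272,.044);f(412,298,.044);f(252,450,.044);f(586,450,.044);f(427,305,.040);f(410,222,.012);
o=r.get_obs();
fl=290
import numpy as np
p=R.from_rotvec(ci['rotation']).inv().apply(o['tcp_pos']-ci['position']);F=192/np.tan(np.radians(ci['fov_y'])/2)
print('tcp at crop',[(F*p[0]/p[2]+ci['cx']-150)*4,(F*p[1]/p[2]+ci['cy']-150)*4])
go(.4205,.2090,.055,1.775)"
```

```text
412 285 [0.4203 0.2041 0.044 ]
410 272 [0.4195 0.2062 0.044 ]
412 298 [0.4207 0.202  0.044 ]
252 450 [0.4006 0.1704 0.044 ]
586 450 [0.4541 0.1818 0.044 ]
427 305 [0.4236 0.1997 0.04  ]
410 222 [0.4196 0.2036 0.012 ]
tcp at crop [np.float64(423.6700155785927), np.float64(286.9612868056372)]
pos [0.4227 0.2025 0.0403] ang 1.78 clk 3.3167 F [ 0.02 -0.04 -0.21] w 0.0005 -> shift [ 0.0068 -0.0008 -0.0147] spin 0.0048
```

View pics/wrist0.png

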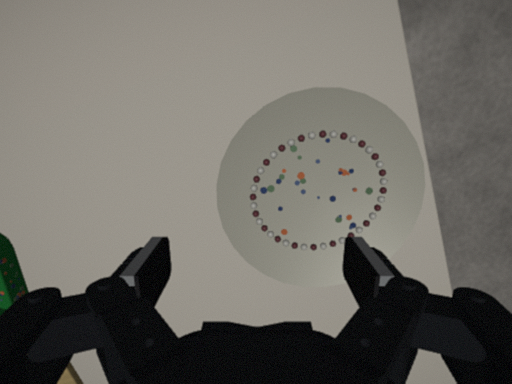

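In the open-gripper view the pad tips are at (169,238) and (344,238). That 175 px gap for 85 mm puts the tips about 130 mm below the camera. So the shut fingertips sit about 30 mm higher than the reported TCP, and they have not reached the rim yet. I'll keep going down carefully, watching the force.

Emit:
{"api": "play_rows", "payload": {
  "targets": "1 0 0 0.001 0;1 0 0 0.002 0;1 0 0 0.003 0;1 0 0 0.003 0"
}}

```text
clock: 3.65
tcp_pos: [0.4226, 0.2024, 0.037]
orientation: [-1.978, -2.441, 0.0]
contact_force: [-0.3, -0.2, 0.1]
grip_width: -0.0001
gripper_force: 0.0
```

Emit:
{"api": "play_rows", "payload": {
  "targets": "1 0 0 0.001 0;1 0 0 0.002 0;1 0 0 0.003 0;1 0 0 0.003 0"
}}

```text
clock: 3.98
tcp_pos: [0.4226, 0.2024, 0.034]
orientation: [-1.977, -2.441, 0.0]
contact_force: [0.1, 0.3, 0.2]
grip_width: -0.0
gripper_force: 0.0
```

```bash
python3 -c "
from h import *
im=r.grab_frame('wrist');o=r.get_obs();print(o['contact_force'].round(2),o['tcp_pos'].round(4),o['moment'].round(2))
s=r.grab_frame('scene');ci=r.camera_info('scene')
F=192/np.tan(np.radians(ci['fov_y'])/2);p=R.from_rotvec(ci['rotation']).inv().apply(o['tcp_pos']-ci['position']);u,v=F*p[0]/p[2]+ci['cx'],F*p[1]/p[2]+ci['cy'];print(u,v)
a=cv2.resize(cv2.cvtColor(im,cv2.COLOR_RGB2BGR)[170:270,200:320],None,fx=4,fy=4,interpolation=2)
x,y=int(u)-40,int(v)-60
b=cv2.resize(cv2.cvtColor(s,cv2.COLOR_RGB2BGR)[y:y+100,x:x+80],None,fx=4,fy=4,interpolation=2);print(x,y)
cv2.imwrite('pics/w3.png',np.hstack([cv2.resize(a,(480,400)),b]))
"
```

```text
[ 1.22  0.69 -0.36] [0.4226 0.2024 0.0341] [-0.02 -0.01 -0.01]
305.4603812171551 233.75806790667932
265 173
```

View pics/w3.png

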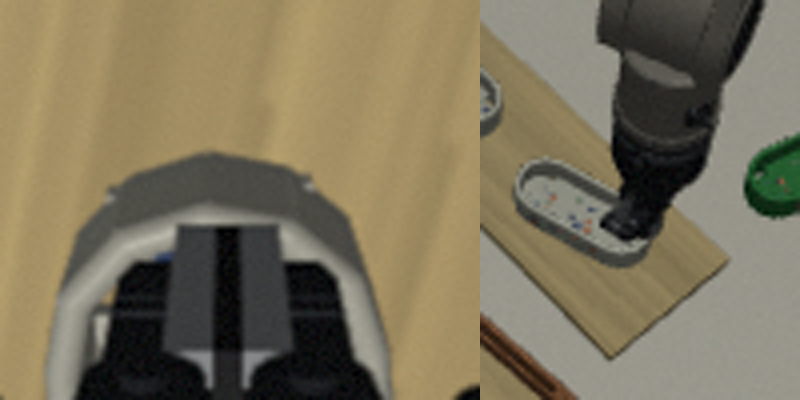

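The wrist view shows the fingertip's front edge at (235,225), drawn over the inner edge of the rim. That fits fingertips still above the rim, so I'll go lower in steps.

Emit:
{"api": "play_rows", "payload": {
  "targets": "1 0 0 0.001 0;1 0 0 0.003 0;1 0 0 0.005 0;1 0 0 0.005 0"
}}

```text
clock: 4.42
tcp_pos: [0.4224, 0.2023, 0.0288]
orientation: [-1.978, -2.441, 0.001]
contact_force: [0.7, 0.3, 0.0]
grip_width: 0.0001
gripper_force: 0.0
```

Emit:
{"api": "play_rows", "payload": {
  "targets": "1 0 0 0.001 0;1 0 0 0.002 0;1 0 0 0.003 0;1 0 0 0.003 0"
}}

```text
clock: 4.75
tcp_pos: [0.4226, 0.2024, 0.026]
orientation: [-1.978, -2.441, 0.0]
contact_force: [0.2, -0.8, -0.4]
grip_width: -0.0002
gripper_force: 0.0
```

Emit:
{"api": "play_rows", "payload": {
  "targets": "1 0 0 0.001 0;1 0 0 0.002 0;1 0 0 0.002 0;1 0 0 0.002 0"
}}

```text
clock: 5.08
tcp_pos: [0.4227, 0.2025, 0.0242]
orientation: [-1.978, -2.441, 0.0]
contact_force: [-0.0, -0.6, -0.8]
grip_width: -0.0
gripper_force: 0.0
```

```bash
python3 -c "
from h import *
im=r.grab_frame('wrist');o=r.get_obs();print(o['contact_force'].round(2),o['tcp_pos'].round(4),o['moment'].round(2))
s=r.grab_frame('scene')
a=cv2.cvtColor(im,cv2.COLOR_RGB2BGR)[170:270,200:300]
b=cv2.cvtColor(s,cv2.COLOR_RGB2BGR)[195:255,265:325]
cv2.imwrite('pics/w4.png',np.hstack([cv2.resize(a,(400,400),interpolation=2),cv2.resize(b,(400,400),interpolation=2)]))
"
```

```text
[-0.07  0.58  0.85] [0.4227 0.2025 0.0242] [-0.01  0.03  0.05]
```

View pics/w4.png

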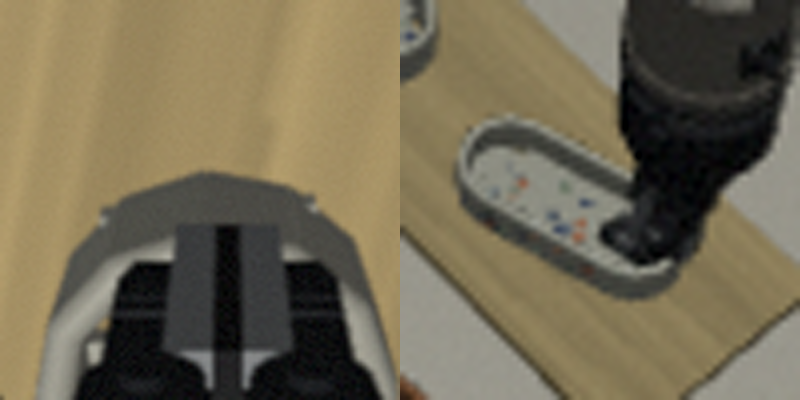

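The wrist view now shows the fingertip's front edge at (228,225), lying over the rim and its outer wall, so the tips are still above the rim. I'll carry on in finer steps.

```bash
cat >> h.py <<'E'
def F(n=4):
    l=[]
    for i in range(n): r.grab_frame('top');o=r.get_obs();l.append(np.r_[o['contact_force'],o['tcp_pos']])
    l=np.array(l);print("meanF",l[:,:3].mean(0).round(2),"pos",l[:,3:].mean(0).round(4),"clk",o['clock'])
E
python3 -c "
from h import *
F(4)"
```

```text
meanF [ 0.04  0.17 -0.26] pos [0.4228 0.2025 0.0243] clk 5.3833
```

Emit:
{"api": "play_rows", "payload": {
  "targets": "1 0 0 0.001 0;1 0 0 0.003 0;1 0 0 0.005 0;1 0 0 0.005 0"
}}

```text
clock: 5.72
tcp_pos: [0.4224, 0.2024, 0.0188]
orientation: [-1.977, -2.441, 0.001]
contact_force: [-0.1, -0.5, 1.1]
grip_width: -0.0001
gripper_force: 0.0
```

Emit:
{"api": "play_rows", "payload": {
  "targets": "1 0 0 0.001 0;1 0 0 0.002 0;1 0 0 0.002 0"
}}

```text
clock: 5.97
tcp_pos: [0.4226, 0.2025, 0.017]
orientation: [-1.977, -2.441, 0.0]
contact_force: [0.4, 0.2, -0.2]
grip_width: -0.0005
gripper_force: 0.0
```

```bash
python3 -c "
from h import *
F(4)"
```

```text
meanF [-0.15  0.41  0.24] pos [0.4227 0.2025 0.0172] clk 6.1667
```

Emit:
{"api": "play_rows", "payload": {
  "targets": "1 0 0 0.001 0;1 0 0 0.001 0;1 0 0 0.001 0"
}}

```text
clock: 6.42
tcp_pos: [0.4227, 0.2025, 0.0162]
orientation: [-1.978, -2.441, 0.0]
contact_force: [-0.3, -0.3, -0.5]
grip_width: 0.0001
gripper_force: 0.0
```

Emit:
{"api": "play_rows", "payload": {
  "targets": "1 0 0 0.001 0;1 0 0 0.001 0;1 0 0 0.001 0"
}}

```text
clock: 6.67
tcp_pos: [0.4227, 0.2025, 0.0152]
orientation: [-1.978, -2.441, 0.0]
contact_force: [-0.3, 0.2, 1.1]
grip_width: 0.0002
gripper_force: 0.0
```

```bash
python3 -c "
from h import *
F(4)"
```

```text
meanF [-0.32 -0.18 -0.01] pos [0.4227 0.2025 0.0152] clk 6.8667
```

Emit:
{"api": "play_rows", "payload": {
  "targets": "1 0 0 0.001 0;1 0 0 0.001 0;1 0 0 0.001 0"
}}

```text
clock: 7.12
tcp_pos: [0.4227, 0.2025, 0.0142]
orientation: [-1.978, -2.441, 0.0]
contact_force: [0.8, 0.0, 0.3]
grip_width: 0.0002
gripper_force: 0.0
```

Emit:
{"api": "play_rows", "payload": {
  "targets": "1 0 0 0.001 0;1 0 0 0.001 0;1 0 0 0.001 0"
}}

```text
clock: 7.37
tcp_pos: [0.4227, 0.2025, 0.0132]
orientation: [-1.978, -2.441, 0.0]
contact_force: [-0.4, 0.4, -0.2]
grip_width: -0.0004
gripper_force: 0.0
```

```bash
python3 -c "
from h import *
F(4)"
```

```text
meanF [-0.1  -0.12  0.11] pos [0.4227 0.2025 0.0132] clk 7.5667
```

Emit:
{"api": "play_rows", "payload": {
  "targets": "1 0 0 0.001 0;1 0 0 0.001 0;1 0 0 0.001 0"
}}

```text
clock: 7.82
tcp_pos: [0.4227, 0.2025, 0.0122]
orientation: [-1.978, -2.441, 0.0]
contact_force: [0.2, 0.4, 0.4]
grip_width: 0.0001
gripper_force: 0.0
```

```bash
python3 -c "
from h import *
F(4)"
```

```text
meanF [-0.2   0.46 -0.  ] pos [0.4227 0.2025 0.0122] clk 8.0167
```

Emit:
{"api": "play_rows", "payload": {
  "targets": "1 0 0 0.001 0;1 0 0 0.001 0;1 0 0 0.001 0"
}}

```text
clock: 8.27
tcp_pos: [0.4228, 0.2026, 0.0112]
orientation: [1.978, 2.441, 0.0]
contact_force: [-0.4, 0.2, 0.7]
grip_width: 0.0001
gripper_force: 0.4
```

```bash
python3 -c "
from h import *
F(3)"
```

```text
meanF [0.39 0.15 0.57] pos [0.4228 0.2026 0.0113] clk 8.4167
```

Emit:
{"api": "play_rows", "payload": {
  "targets": "1 0 0 0.001 0;1 0 0 0.001 0;1 0 0 0.001 0"
}}

```text
clock: 8.67
tcp_pos: [0.4228, 0.2028, 0.0103]
orientation: [-1.977, -2.441, -0.001]
contact_force: [0.3, 1.0, 1.3]
grip_width: -0.0001
gripper_force: 0.8
```

```bash
python3 -c "
from h import *
F(3)"
```

```text
meanF [-0.39  0.51  2.  ] pos [0.4228 0.2027 0.0103] clk 8.8167
```

Contact is at TCP z of about 0.0115, which confirms the fingertips sit about 32 mm above the reported TCP. Now I'll press a little further.

Emit:
{"api": "play_rows", "payload": {
  "targets": "1 0 0 0.001 0;1 0 0 0.001 0;1 0 0 0.001 0"
}}

```text
clock: 9.07
tcp_pos: [0.4227, 0.2025, 0.0092]
orientation: [1.978, 2.441, -0.0]
contact_force: [-0.2, 0.8, 0.5]
grip_width: 0.0005
gripper_force: 0.7
```

```bash
python3 -c "
from h import *
F(3)"
```

```text
meanF [0.11 0.72 1.08] pos [0.4227 0.2025 0.0092] clk 9.2167
```

Emit:
{"api": "play_rows", "payload": {
  "targets": "1 0 0 0.001 0;1 0 0 0.001 0;1 0 0 0.001 0"
}}

```text
clock: 9.47
tcp_pos: [0.4227, 0.2024, 0.0082]
orientation: [-1.978, -2.441, 0.0]
contact_force: [0.3, 1.5, 1.1]
grip_width: 0.0003
gripper_force: 0.6
```

```bash
python3 -c "
from h import *
F(3)"
```

```text
meanF [-0.06  0.53  1.32] pos [0.4227 0.2024 0.0082] clk 9.6167
```

Dish A's end has sunk more than 3 mm under a steady 1.2 N or so, which means it rocks. For contrast I'll test B.

Emit:
{"api": "play_rows", "payload": {
  "targets": "1 0 0 -0.006 0;1 0 0 -0.03 0;1 0 0 -0.03 0"
}}

```text
clock: 9.87
tcp_pos: [0.4242, 0.2029, 0.0408]
orientation: [1.978, 2.439, 0.005]
contact_force: [0.1, 0.7, -0.2]
grip_width: -0.0003
gripper_force: 0.0
```

```bash
python3 -c "
from h import *
go(.4312,-.1033,.035,1.554)"
```

```text
pos [0.4242 0.2029 0.0408] ang 1.779 clk 9.8667 F [ 0.11  0.7  -0.24] w -0.0003 -> shift [-0.301  -0.0564  0.0053] spin 0.2249
```

Emit:
{"api": "play_rows", "payload": {
  "targets": "1 -0.301 -0.056 0.003 0.225;1 -0.301 -0.056 0.003 0.225;1 -0.301 -0.056 0.003 0.225;1 -0.301 -0.056 0.003 0.225;1 -0.301 -0.056 0.003 0.225;1 -0.301 -0.056 0.003 0.225;1 -0.301 -0.056 0.003 0.225;1 -0.301 -0.056 0.003 0.225"
}}

```text
clock: 10.53
tcp_pos: [0.4297, -0.1098, 0.0357]
orientation: [2.245, 2.194, -0.001]
contact_force: [-0.5, 0.2, 1.0]
grip_width: -0.0004
gripper_force: 0.0
```

Emit:
{"api": "play_rows", "payload": {
  "targets": "1 0 0 0.01 0;1 0 0 0.02 0;1 0 0 0.02 0;1 0 0 0.02 0"
}}

```text
clock: 10.87
tcp_pos: [0.4294, -0.1018, 0.0143]
orientation: [-2.235, -2.205, 0.002]
contact_force: [0.3, -0.4, 0.7]
grip_width: -0.0002
gripper_force: 0.0
```

```bash
python3 -c "
from h import *
F(2)
go(.4312,-.1033,.0135,1.554)"
```

```text
meanF [-0.02  0.01 -0.38] pos [ 0.4301 -0.1021  0.0148] clk 10.9667
pos [ 0.4303 -0.1022  0.015 ] ang 1.557 clk 10.9667 F [ 0.17  0.41 -0.24] w -0.0 -> shift [-0.0011  0.001   0.0015] spin 0.0033
```

Emit:
{"api": "play_rows", "payload": {
  "targets": "1 0 0 0.001 0;1 0 0 0.002 0;1 0 0 0.002 0;1 0 0 0.002 0"
}}

```text
clock: 11.3
tcp_pos: [0.4305, -0.1033, 0.0133]
orientation: [2.239, 2.204, 0.0]
contact_force: [-0.9, -0.1, 0.0]
grip_width: 0.0
gripper_force: 0.0
```

Emit:
{"api": "play_rows", "payload": {
  "targets": "1 0 0 0.001 0;1 0 0 0.001 0;1 0 0 0.001 0"
}}

```text
clock: 11.55
tcp_pos: [0.4303, -0.1036, 0.0122]
orientation: [-2.239, -2.203, 0.0]
contact_force: [-0.4, -0.2, 0.2]
grip_width: 0.0003
gripper_force: 0.0
```

```bash
python3 -c "
from h import *
F(3)"
```

```text
meanF [-0.18 -0.32  0.12] pos [ 0.4304 -0.1036  0.0122] clk 11.7
```

Emit:
{"api": "play_rows", "payload": {
  "targets": "1 0 0 0.0005 0;1 0 0 0.0005 0;1 0 0 0.0005 0"
}}

```text
clock: 11.95
tcp_pos: [0.4303, -0.1036, 0.0117]
orientation: [-2.239, -2.204, 0.0]
contact_force: [0.5, 1.1, -0.5]
grip_width: -0.0
gripper_force: 0.0
```

```bash
python3 -c "
from h import *
F(3)"
```

```text
meanF [-0.13 -0.07  0.84] pos [ 0.4304 -0.1036  0.0117] clk 12.1
```

Emit:
{"api": "play_rows", "payload": {
  "targets": "1 0 0 0.0005 0;1 0 0 0.0005 0;1 0 0 0.0005 0"
}}

```text
clock: 12.35
tcp_pos: [0.4305, -0.1036, 0.0113]
orientation: [2.239, 2.204, 0.0]
contact_force: [-0.8, -0.1, 2.4]
grip_width: -0.0002
gripper_force: 1.2
```

```bash
python3 -c "
from h import *
F(3)"
```

```text
meanF [-0.51 -0.01  2.8 ] pos [ 0.4305 -0.1036  0.0113] clk 12.5
```

Emit:
{"api": "play_rows", "payload": {
  "targets": "1 0 0 0.0005 0;1 0 0 0.0005 0;1 0 0 0.0005 0"
}}

```text
clock: 12.75
tcp_pos: [0.4305, -0.1036, 0.0111]
orientation: [-2.239, -2.203, -0.001]
contact_force: [-2.0, 0.8, 9.4]
grip_width: 0.0002
gripper_force: 4.7
```

```bash
python3 -c "
from h import *
F(3)"
```

```text
meanF [-1.58  0.27  9.2 ] pos [ 0.4305 -0.1036  0.0111] clk 12.9
```

B is stiff, with 9 N after 0.5 mm, so it's steady and A is the rocking dish. I'll lift, open and go to A.

Emit:
{"api": "play_rows", "payload": {
  "targets": "1 0 0 -0.02 0;-1 0 0 -0.03 0;-1 0 0 -0.03 0"
}}

```text
clock: 13.15
tcp_pos: [0.4319, -0.1038, 0.0423]
orientation: [2.237, 2.202, 0.004]
contact_force: [0.3, -0.2, -0.2]
grip_width: 0.0234
gripper_force: 0.0
```

```bash
python3 -c "
from h import *
go(.434,.141,.04,1.778)"
```

```text
pos [ 0.4319 -0.1038  0.0423] ang 1.555 clk 13.15 F [ 0.34 -0.19 -0.19] w 0.0234 -> shift [ 0.2448 -0.0018  0.0022] spin -0.2233
```

Emit:
{"api": "play_rows", "payload": {
  "targets": "-1 0.245 -0.002 0 -0.223;-1 0.245 -0.002 0 -0.223;-1 0.245 -0.002 0 -0.223;-1 0.245 -0.002 0 -0.223;-1 0.245 -0.002 0 -0.223;-1 0.245 -0.002 0 -0.223;-1 0.245 -0.002 0 -0.223;-1 0.245 -0.002 0 -0.223"
}}

```text
clock: 13.82
tcp_pos: [0.432, 0.144, 0.0402]
orientation: [-1.973, -2.444, -0.001]
contact_force: [-0.6, -1.3, -0.4]
grip_width: 0.0855
gripper_force: 0.0
```

```bash
python3 -c "
from h import *
cv2.imwrite('pics/w5.png',cv2.resize(cv2.cvtColor(r.grab_frame('wrist'),cv2.COLOR_RGB2BGR)[100:384],(800,444)))
go(.434,.141,-.014,1.778)
ci=r.camera_info('wrist')
np.save('ci5.npy',ci,allow_pickle=True)"
```

```text
pos [0.4319 0.1417 0.0402] ang 1.78 clk 13.8667 F [ 0.65 -0.21 -0.25] w 0.0853 -> shift [-0.0011  0.0019  0.0542] spin 0.0019
```

View pics/w5.png

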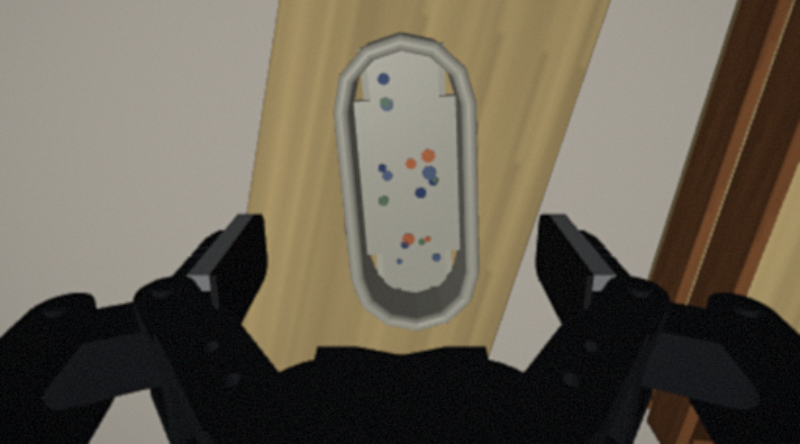

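The dish lies between the fingers. Its outer rim ends are at (403,35) and (415,328), and its sides at (338,130) and (476,130).

```bash
python3 -c "
from h import *
ci=np.load('ci5.npy',allow_pickle=True).item()
P=lambda u,v:ray(ci,((u+.5)/1.5625-.5,(v+.5)/1.5625-.5+100),.044)[:2]
a,b=P(403,36),P(415,327);d=a-b;print((a+b)/2,np.linalg.norm(d),np.arctan2(d[1],d[0]))
c,e=P(338,130),P(476,130);print((c+e)/2,np.linalg.norm(c-e));c,e=P(351,250),P(478,250);print((c+e)/2,np.linalg.norm(c-e))
x,y=(a+b)/2
go(x,y,-.014,np.arctan2(d[1],d[0]))"
```

```text
[0.43567301 0.14210647] 0.12513556670938633 1.8242286861479293
[0.42893039 0.1683151 ] 0.05340991847306709
[0.44296334 0.11839939] 0.0530856785791856
pos [0.4319 0.1417 0.0402] ang 1.78 clk 13.8667 F [ 0.65 -0.21 -0.25] w 0.0853 -> shift [-0.0004  0.0038  0.0542] spin -0.0444
```

Emit:
{"api": "play_rows", "payload": {
  "targets": "-1 0 0.004 0.02 -0.045;-1 0 0.004 0.04 -0.045;-1 0 0.004 0.054 -0.045;-1 0 0.004 0.054 -0.045;-1 0 0.004 0.054 -0.045"
}}

```text
clock: 14.28
tcp_pos: [0.4356, 0.1401, -0.0137]
orientation: [-1.928, -2.48, 0.004]
contact_force: [0.6, 0.7, -1.1]
grip_width: 0.0854
gripper_force: 0.0
```

Emit:
{"api": "play_rows", "payload": {
  "targets": "1 0 0 0 0;1 0 0 0 0;1 0 0 0 0;1 0 0 0 0;1 0 0 0 0;1 0 0 0 0",
  "squeeze": 30
}}

```text
clock: 14.78
tcp_pos: [0.4369, 0.1422, -0.0123]
orientation: [1.925, 2.482, 0.002]
contact_force: [-0.0, -2.0, 7.1]
grip_width: 0.0555
gripper_force: 31.7
```

Emit:
{"api": "play_rows", "payload": {
  "targets": "1 0 0 -0.01 0;1 0 0 -0.04 0;1 0 0 -0.08 0;1 0 0 -0.08 0;1 0 0 -0.08 0"
}}

```text
clock: 15.2
tcp_pos: [0.4378, 0.1433, 0.0691]
orientation: [1.923, 2.482, 0.008]
contact_force: [0.7, -0.5, -3.2]
grip_width: 0.0557
gripper_force: 34.0
```

```bash
python3 -c "
from h import *
F(2)
go(.6547,.1597,.06,.074)
go(.6547,.1597,.06,.074+np.pi)"
```

```text
meanF [-0.66 -0.27 -3.47] pos [0.436  0.1426 0.0671] clk 15.3
pos [0.4355 0.1424 0.0666] ang 1.823 clk 15.3 F [-1.55 -0.03 -3.25] w 0.0556 -> shift [-0.038   0.2166  0.0065] spin 1.7493
pos [0.4355 0.1424 0.0666] ang 1.823 clk 15.3 F [-1.55 -0.03 -3.25] w 0.0556 -> shift [-0.038   0.2166  0.0065] spin -1.3923
```

Emit:
{"api": "play_rows", "payload": {
  "targets": "1 -0.038 0.217 0 -1.392;1 -0.038 0.217 0 -1.392;1 -0.038 0.217 0 -1.392;1 -0.038 0.217 0 -1.392;1 -0.038 0.217 0 -1.392;1 -0.038 0.217 0 -1.392;1 -0.038 0.217 0 -1.392;1 -0.038 0.217 0 -1.392"
}}

```text
clock: 15.97
tcp_pos: [0.6552, 0.1588, 0.0636]
orientation: [-0.49, -3.099, 0.003]
contact_force: [-1.5, -0.1, -2.6]
grip_width: 0.0554
gripper_force: 33.9
```

```bash
python3 -c "
from h import *
go(.6547,.1597,.0,.074+np.pi)"
```

```text
pos [0.6552 0.1588 0.0636] ang 2.828 clk 15.9667 F [-1.48 -0.11 -2.58] w 0.0554 -> shift [0.0006 0.0009 0.0636] spin -0.3875
```

Emit:
{"api": "play_rows", "payload": {
  "targets": "1 0.001 0.001 0 -0.388;1 0.001 0.001 0 -0.388;1 0.001 0.001 0 -0.388;1 0.001 0.001 0 -0.388;1 0.001 0.001 0 -0.388"
}}

```text
clock: 16.38
tcp_pos: [0.6539, 0.1603, 0.0647]
orientation: [0.104, -3.136, 0.0]
contact_force: [-0.6, 0.0, -1.7]
grip_width: 0.0554
gripper_force: 34.0
```

Emit:
{"api": "play_rows", "payload": {
  "targets": "1 0 0 0.03 0;1 0 0 0.055 0;1 0 0 0.07 0;1 0 0 0.07 0;1 0 0 0.07 0"
}}

```text
clock: 16.8
tcp_pos: [0.6543, 0.1606, -0.0043]
orientation: [0.106, -3.137, 0.001]
contact_force: [-0.0, 0.2, -1.9]
grip_width: 0.0554
gripper_force: 33.9
```

```bash
python3 -c "
from h import *
F(3)
go(.6547,.1597,-.018,.074+np.pi)"
```

```text
meanF [ 0.19 -0.52 -2.2 ] pos [ 0.6562  0.1611 -0.0022] clk 16.95
pos [ 0.6566  0.1613 -0.0016] ang -3.073 clk 16.95 F [-0.16 -0.91 -2.34] w 0.0552 -> shift [ 0.0021 -0.0014  0.0164] spin -0.0055
```

Emit:
{"api": "play_rows", "payload": {
  "targets": "1 0.002 -0.001 0.004 0;1 0.002 -0.001 0.009 0;1 0.002 -0.001 0.013 0;1 0.002 -0.001 0.013 0;1 0.002 -0.001 0.013 0"
}}

```text
clock: 17.37
tcp_pos: [0.6529, 0.1596, -0.0167]
orientation: [0.109, -3.139, 0.0]
contact_force: [0.3, -0.3, -2.7]
grip_width: 0.0549
gripper_force: 34.0
```

```bash
python3 -c "
from h import *
F(3)"
```

```text
meanF [-0.31  0.23 -3.08] pos [ 0.6534  0.1597 -0.0163] clk 17.5167
```

Emit:
{"api": "play_rows", "payload": {
  "targets": "1 0 0 0.001 0;1 0 0 0.0015 0;1 0 0 0.0015 0"
}}

```text
clock: 17.77
tcp_pos: [0.6532, 0.1597, -0.0179]
orientation: [0.109, -3.14, 0.0]
contact_force: [0.7, 0.2, -3.0]
grip_width: 0.0554
gripper_force: 34.0
```

```bash
python3 -c "
from h import *
F(3)"
```

```text
meanF [ 0.07 -0.29 -2.87] pos [ 0.6533  0.1597 -0.0178] clk 17.9167
```

Emit:
{"api": "play_rows", "payload": {
  "targets": "1 0 0 0.0005 0;1 0 0 0.001 0;1 0 0 0.001 0"
}}

```text
clock: 18.17
tcp_pos: [0.6534, 0.1597, -0.0182]
orientation: [-0.108, 3.14, 0.0]
contact_force: [-1.8, -0.7, 3.0]
grip_width: 0.0552
gripper_force: 34.6
```

```bash
python3 -c "
from h import *
F(3)"
```

```text
meanF [-2.57 -1.18  5.26] pos [ 0.6534  0.1597 -0.0182] clk 18.3167
```

Emit:
{"api": "play_rows", "payload": {
  "targets": "1 0 0 0.0005 0;1 0 0 0.001 0;1 0 0 0.001 0"
}}

```text
clock: 18.57
tcp_pos: [0.6535, 0.1597, -0.0182]
orientation: [-0.108, 3.139, 0.0]
contact_force: [-5.9, -1.4, 13.3]
grip_width: 0.0555
gripper_force: 35.8
```

```bash
python3 -c "
from h import *
F(3)"
```

```text
meanF [-6.09 -1.3  13.28] pos [ 0.6534  0.1597 -0.0182] clk 18.7167
```

It touches the crate floor at -0.018, as expected. Now I'll back off 1 mm, release and lift.

Emit:
{"api": "play_rows", "payload": {
  "targets": "1 0 0 -0.001 0;-1 0 0 -0.001 0;-1 0 0 -0.001 0;-1 0 0 -0.001 0;-1 0 0 -0.001 0;-1 0 0 -0.001 0;-1 0 0 -0.001 0;-1 0 0 -0.001 0"
}}

```text
clock: 19.38
tcp_pos: [0.6533, 0.1597, -0.0189]
orientation: [-0.109, 3.14, -0.0]
contact_force: [0.3, -0.3, 0.7]
grip_width: 0.0854
gripper_force: 0.0
```

Emit:
{"api": "play_rows", "payload": {
  "targets": "-1 0 0 -0.02 0;-1 0 0 -0.06 0;-1 0 0 -0.08 0;-1 0 0 -0.08 0;-1 0 0 -0.08 0"
}}

```text
clock: 19.8
tcp_pos: [0.6544, 0.16, 0.0629]
orientation: [-0.108, 3.137, 0.001]
contact_force: [0.6, 0.1, -0.3]
grip_width: 0.0857
gripper_force: 0.0
```

```bash
python3 -c "
from h import *
cv2.imwrite('pics/w6.png',cv2.cvtColor(r.grab_frame('wrist'),cv2.COLOR_RGB2BGR))
go(.4323,-.0413,.06,1.554)
print(r.get_obs()['joints'])"
```

```text
pos [0.6532 0.1597 0.0612] ang -3.072 clk 19.85 F [-0.38 -0.97 -0.74] w 0.0853 -> shift [ 0.2342 -0.1852  0.0012] spin 1.6568
[-0.32457431  0.61373437 -0.01122295  1.66943956  0.00847972  0.85823937
  1.30070614]
```

Emit:
{"api": "play_rows", "payload": {
  "targets": "-1 0.234 -0.185 0 1.657;-1 0.234 -0.185 0 1.657;-1 0.234 -0.185 0 1.657;-1 0.234 -0.185 0 1.657;-1 0.234 -0.185 0 1.657;-1 0.234 -0.185 0 1.657;-1 0.234 -0.185 0 1.657;-1 0.234 -0.185 0 1.657"
}}

```text
clock: 20.52
tcp_pos: [0.4242, -0.0458, 0.0594]
orientation: [-1.424, -2.792, 0.008]
contact_force: [-0.4, -0.6, -0.5]
grip_width: 0.0858
gripper_force: 0.0
```

```bash
python3 -c "
from h import *
go(.4325,-.0405,.04,1.554)"
```

```text
pos [ 0.4242 -0.0458  0.0594] ang 2.198 clk 20.5167 F [-0.44 -0.55 -0.53] w 0.0858 -> shift [-0.0007  0.01    0.0193] spin 0.6442
```

Emit:
{"api": "play_rows", "payload": {
  "targets": "-1 0 0.006 0.01 0.644;-1 0 0.006 0.018 0.644;-1 0 0.006 0.018 0.644;-1 0 0.006 0.018 0.644;-1 0 0.006 0.018 0.644;-1 0 0.006 0.018 0.644;-1 0 0.006 0.018 0.644"
}}

```text
clock: 21.1
tcp_pos: [0.4365, -0.0375, 0.0424]
orientation: [-2.222, -2.219, 0.003]
contact_force: [0.4, -0.5, 0.2]
grip_width: 0.0855
gripper_force: 0.0
```

```bash
python3 -c "
from h import *
go(.4325,-.0405,-.014,1.554)
im=r.grab_frame('wrist');ci=r.camera_info('wrist')
F=192/np.tan(np.radians(ci['fov_y'])/2)
cv2.imwrite('pics/w7.png',cv2.cvtColor(im,cv2.COLOR_RGB2BGR))
# straight sides of the dish: brightness profile along rows
g=im.astype(int)
for v in (180,210,240): 
  m=(g[v].max(1)-g[v].min(1)<22)&(g[v].mean(1)>95); i=np.where(m[200:312])[0]+200
  print(v,i.min(),i.max(),ray(ci,((i.min()+i.max())/2,v),.044).round(4),np.linalg.norm(ray(ci,(i.min(),v),.044)-ray(ci,(i.max(),v),.044)).round(4))
"
```

```text
pos [ 0.4365 -0.0375  0.0424] ang 1.569 clk 21.1 F [ 0.41 -0.5   0.18] w 0.0855 -> shift [-0.0029 -0.0038  0.0564] spin 0.0153
180 209 297 [ 0.4347 -0.0095  0.044 ] 0.0538
210 211 296 [ 0.4349 -0.029   0.044 ] 0.0535
240 212 295 [ 0.4349 -0.0496  0.044 ] 0.0539
```

The sides measure 54 wide, centred at x=0.435 with an angle of about 1.57, so the alignment is good. Grasping B.

Emit:
{"api": "play_rows", "payload": {
  "targets": "-1 -0.003 -0.0015 0.02 0;-1 -0.003 -0.0015 0.04 0;-1 -0.003 -0.0015 0.056 0;-1 -0.003 -0.0015 0.056 0;-1 -0.003 -0.0015 0.056 0"
}}

```text
clock: 21.57
tcp_pos: [0.435, -0.0407, -0.0133]
orientation: [-2.223, -2.218, 0.003]
contact_force: [0.5, -0.1, -0.2]
grip_width: 0.0854
gripper_force: 0.0
```

Emit:
{"api": "play_rows", "payload": {
  "targets": "1 0 0 0 0;1 0 0 0 0;1 0 0 0 0;1 0 0 0 0;1 0 0 0 0;1 0 0 0 0",
  "squeeze": 30
}}

```text
clock: 22.07
tcp_pos: [0.4364, -0.0404, -0.0119]
orientation: [2.225, 2.217, 0.002]
contact_force: [-1.9, -0.3, 7.1]
grip_width: 0.055
gripper_force: 31.8
```

```bash
python3 -c "
from h import *
F(2)"
```

```text
meanF [-1.88 -0.54  6.34] pos [ 0.4364 -0.0404 -0.0119] clk 22.1667
```

Emit:
{"api": "play_rows", "payload": {
  "targets": "1 0 0 -0.01 0;1 0 0 -0.04 0;1 0 0 -0.06 0;1 0 0 -0.06 0;1 0 0 -0.06 0"
}}

```text
clock: 22.58
tcp_pos: [0.4369, -0.0401, 0.0484]
orientation: [2.224, 2.217, 0.004]
contact_force: [-1.1, 0.1, -2.9]
grip_width: 0.0553
gripper_force: 34.4
```

```bash
python3 -c "
from h import *
c=np.array([.6437,-.1455]);a=-.016;n=np.array([-np.sin(a),np.cos(a)])
for s in (1,-1):
  p=c+s*.055*n;print(p);go(p[0],p[1],.05,a+np.pi)
print(r.get_obs()['joints'])"
```

```text
[ 0.64457996 -0.09050704]
pos [ 0.4369 -0.0401  0.0484] ang 1.567 clk 22.5833 F [-1.15  0.1  -2.92] w 0.0553 -> shift [-0.0498  0.2079 -0.0009] spin -1.5581
[ 0.64282004 -0.20049296]
pos [ 0.4369 -0.0401  0.0484] ang 1.567 clk 22.5833 F [-1.15  0.1  -2.92] w 0.0553 -> shift [-0.1597  0.2065 -0.001 ] spin -1.5581
[-0.40080423  0.34210138  0.41467973  2.25410952 -0.24922903  0.58359039
  0.19783949]
```

Emit:
{"api": "play_rows", "payload": {
  "targets": "1 -0.05 0.208 0 -1.558;1 -0.05 0.208 0 -1.558;1 -0.05 0.208 0 -1.558;1 -0.05 0.208 0 -1.558;1 -0.05 0.208 0 -1.558;1 -0.05 0.208 0 -1.558;1 -0.05 0.208 0 -1.558;1 -0.05 0.208 0 -1.558"
}}

```text
clock: 23.25
tcp_pos: [0.643, -0.0914, 0.0449]
orientation: [-0.881, -3.012, 0.001]
contact_force: [-0.8, 0.8, -3.9]
grip_width: 0.0553
gripper_force: 34.4
```

```bash
python3 -c "
from h import *
go(.6446,-.0905,.01,np.pi-.016)"
```

```text
pos [ 0.643  -0.0914  0.0449] ang 2.573 clk 23.25 F [-0.8   0.84 -3.89] w 0.0553 -> shift [-0.0009  0.0017  0.0349] spin -0.5529
```

Emit:
{"api": "play_rows", "payload": {
  "targets": "1 -0.001 0.002 0 -0.553;1 -0.001 0.002 0.01 -0.553;1 -0.001 0.002 0.02 -0.553;1 -0.001 0.002 0.03 -0.553;1 -0.001 0.002 0.035 -0.553;1 -0.001 0.002 0.035 -0.553;1 -0.001 0.002 0.035 -0.553"
}}

```text
clock: 23.83
tcp_pos: [0.6443, -0.09, 0.0106]
orientation: [-0.037, -3.138, -0.001]
contact_force: [0.4, 0.4, -2.6]
grip_width: 0.0556
gripper_force: 34.3
```

```bash
python3 -c "
from h import *
F(2)
go(.6446,-.0905,-.014,np.pi-.016)
im=r.grab_frame('wrist')
cv2.imwrite('pics/w8.png',cv2.cvtColor(im,cv2.COLOR_RGB2BGR))"
```

```text
meanF [ 0.23 -0.32 -2.35] pos [ 0.6452 -0.0901  0.0116] clk 23.9333
pos [ 0.6455 -0.0901  0.0119] ang 3.118 clk 23.9333 F [ 0.98 -0.23 -2.02] w 0.0554 -> shift [ 0.0008 -0.0004  0.0259] spin -0.0076
```

Emit:
{"api": "play_rows", "payload": {
  "targets": "1 0 0 0.01 -0.008;1 0 0 0.02 -0.008;1 0 0 0.026 -0.008;1 0 0 0.028 -0.008;1 0 0 0.028 -0.008;1 0 0 0.028 -0.008"
}}

```text
clock: 24.48
tcp_pos: [0.6457, -0.0901, -0.016]
orientation: [-0.022, -3.141, 0.0]
contact_force: [0.9, 0.4, -2.5]
grip_width: 0.0551
gripper_force: 34.4
```

```bash
python3 -c "
from h import *
F(2)"
```

```text
meanF [ 0.08 -0.25 -2.58] pos [ 0.6459 -0.0902 -0.0156] clk 24.5833
```

Emit:
{"api": "play_rows", "payload": {
  "targets": "1 0 0 0.0005 0;1 0 0 0.001 0;1 0 0 0.001 0"
}}

```text
clock: 24.83
tcp_pos: [0.6457, -0.0902, -0.0167]
orientation: [0.022, 3.141, -0.0]
contact_force: [0.2, 0.3, -3.1]
grip_width: 0.0554
gripper_force: 34.4
```

```bash
python3 -c "
from h import *
F(2)"
```

```text
meanF [ 0.14 -0.04 -3.  ] pos [ 0.6457 -0.0902 -0.0167] clk 24.9333
```

Emit:
{"api": "play_rows", "payload": {
  "targets": "1 0 0 0.0005 0;1 0 0 0.001 0;1 0 0 0.001 0"
}}

```text
clock: 25.18
tcp_pos: [0.6457, -0.0902, -0.0177]
orientation: [0.022, 3.141, -0.0]
contact_force: [-0.2, -0.1, -2.7]
grip_width: 0.055
gripper_force: 34.4
```

Emit:
{"api": "play_rows", "payload": {
  "targets": "1 0 0 0.0005 0;1 0 0 0.001 0;1 0 0 0.001 0"
}}

```text
clock: 25.43
tcp_pos: [0.6457, -0.0902, -0.0178]
orientation: [0.022, 3.141, 0.0]
contact_force: [-2.5, -0.4, 6.3]
grip_width: 0.0554
gripper_force: 35.5
```

```bash
python3 -c "
from h import *
F(2)"
```

```text
meanF [-3.59  0.39  7.32] pos [ 0.6457 -0.0902 -0.0177] clk 25.5333
```

Touched down at -0.0178. I'll release with a partial opening and then lift.

Emit:
{"api": "play_rows", "payload": {
  "targets": "1 0 0 -0.0005 0;-0.6 0 0 -0.0005 0;-0.6 0 0 -0.0005 0;-0.6 0 0 -0.0005 0;-0.6 0 0 -0.0005 0;-0.6 0 0 -0.0005 0"
}}

```text
clock: 26.03
tcp_pos: [0.6458, -0.0902, -0.0183]
orientation: [0.022, 3.141, -0.0]
contact_force: [0.0, -0.3, 1.2]
grip_width: 0.0682
gripper_force: 0.0
```

Emit:
{"api": "play_rows", "payload": {
  "targets": "-0.6 0 0 -0.015 0;-0.6 0 0 -0.04 0;-1 0 0 -0.07 0;-1 0 0 -0.07 0;-1 0 0 -0.07 0"
}}

```text
clock: 26.45
tcp_pos: [0.6475, -0.0904, 0.0539]
orientation: [0.022, 3.137, -0.0]
contact_force: [-0.1, 0.0, -0.4]
grip_width: 0.0854
gripper_force: 0.0
```

```bash
python3 -c "
from h import *
cv2.imwrite('pics/w9.png',cv2.cvtColor(r.grab_frame('wrist'),cv2.COLOR_RGB2BGR))
go(.421,-.1985,.05,1.501)"
```

```text
pos [ 0.646  -0.0902  0.0523] ang 3.128 clk 26.5 F [ 0.26  0.32 -0.51] w 0.0852 -> shift [ 0.2235 -0.1114  0.002 ] spin 1.6268
```

Emit:
{"api": "play_rows", "payload": {
  "targets": "-1 0.223 -0.111 0 1.627;-1 0.223 -0.111 0 1.627;-1 0.223 -0.111 0 1.627;-1 0.223 -0.111 0 1.627;-1 0.223 -0.111 0 1.627;-1 0.223 -0.111 0 1.627;-1 0.223 -0.111 0 1.627;-1 0.223 -0.111 0 1.627"
}}

```text
clock: 27.17
tcp_pos: [0.4172, -0.1991, 0.0507]
orientation: [-1.538, -2.735, 0.002]
contact_force: [1.0, 0.5, 0.3]
grip_width: 0.0851
gripper_force: 0.0
```

```bash
python3 -c "
from h import *
go(.421,-.1985,.042,1.51)"
```

```text
pos [ 0.4172 -0.1991  0.0507] ang 2.117 clk 27.1667 F [0.98 0.49 0.33] w 0.0851 -> shift [-0.0015  0.0036  0.0087] spin 0.6071
```

Emit:
{"api": "play_rows", "payload": {
  "targets": "-1 -0.001 0.003 0.008 0.607;-1 -0.001 0.003 0.008 0.607;-1 -0.001 0.003 0.008 0.607;-1 -0.001 0.003 0.008 0.607;-1 -0.001 0.003 0.008 0.607;-1 -0.001 0.003 0.008 0.607;-1 -0.001 0.003 0.008 0.607"
}}

```text
clock: 27.75
tcp_pos: [0.4235, -0.197, 0.043]
orientation: [-2.271, -2.168, 0.002]
contact_force: [0.1, 0.0, 0.1]
grip_width: 0.0852
gripper_force: 0.0
```

```bash
python3 -c "
from h import *
im=r.grab_frame('wrist');ci=r.camera_info('wrist')
cv2.imwrite('pics/w10.png',cv2.cvtColor(im,cv2.COLOR_RGB2BGR))
g=im.astype(int);c=[]
for v in (180,210,240): 
  m=(g[v].max(1)-g[v].min(1)<22)&(g[v].mean(1)>95); i=np.where(m[200:312])[0]+200
  p=ray(ci,((i.min()+i.max())/2,v),.044);c.append(p);print(v,i.min(),i.max(),p.round(4),np.linalg.norm(ray(ci,(i.min(),v),.044)-ray(ci,(i.max(),v),.044)).round(4))
d=c[0]-c[2];a=np.arctan2(d[1],d[0]);print(a)
x=c[1][0]+(-.1985-c[1][1])/np.tan(a)
go(x,-.1985,-.014,a)
"
```

```text
180 211 299 [ 0.4241 -0.1693  0.044 ] 0.054
210 211 296 [ 0.4222 -0.1887  0.044 ] 0.0537
240 210 293 [ 0.4199 -0.2093  0.044 ] 0.054
1.4673341718358985
pos [ 0.4236 -0.1971  0.0431] ang 1.524 clk 27.8 F [ 1.1  -0.42 -0.44] w 0.0855 -> shift [-0.0015 -0.0023  0.0571] spin 0.0571
```

Emit:
{"api": "play_rows", "payload": {
  "targets": "-1 -0.0015 -0.002 0.02 0.048;-1 -0.0015 -0.002 0.04 0.048;-1 -0.0015 -0.002 0.056 0.048;-1 -0.0015 -0.002 0.056 0.048;-1 -0.0015 -0.002 0.056 0.048"
}}

```text
clock: 28.22
tcp_pos: [0.4213, -0.1987, -0.0128]
orientation: [-2.325, -2.11, 0.002]
contact_force: [0.3, -0.6, 1.1]
grip_width: 0.0853
gripper_force: 0.0
```

Emit:
{"api": "play_rows", "payload": {
  "targets": "1 0 0 0 0;1 0 0 0 0;1 0 0 0 0;1 0 0 0 0;1 0 0 0 0;1 0 0 0 0",
  "squeeze": 30
}}

```text
clock: 28.72
tcp_pos: [0.4228, -0.199, -0.0113]
orientation: [2.326, 2.109, 0.002]
contact_force: [-1.2, -0.7, 5.8]
grip_width: 0.0553
gripper_force: 31.9
```

Emit:
{"api": "play_rows", "payload": {
  "targets": "1 0 0 -0.01 0;1 0 0 -0.04 0;1 0 0 -0.06 0;1 0 0 -0.06 0;1 0 0 -0.06 0"
}}

```text
clock: 29.13
tcp_pos: [0.4231, -0.1987, 0.0489]
orientation: [2.325, 2.109, 0.003]
contact_force: [-0.2, -0.3, -1.9]
grip_width: 0.0556
gripper_force: 33.7
```

```bash
python3 -c "
from h import *
go(.6435,-.2003,.05,np.pi-.016)"
```

```text
pos [ 0.4231 -0.1987  0.0489] ang 1.473 clk 29.1333 F [-0.24 -0.26 -1.87] w 0.0556 -> shift [ 0.0199  0.2195 -0.0004] spin -1.6522
```

Emit:
{"api": "play_rows", "payload": {
  "targets": "1 0.02 0.22 0 -1.652;1 0.02 0.22 0 -1.652;1 0.02 0.22 0 -1.652;1 0.02 0.22 0 -1.652;1 0.02 0.22 0 -1.652;1 0.02 0.22 0 -1.652;1 0.02 0.22 0 -1.652;1 0.02 0.22 0 -1.652"
}}

```text
clock: 29.8
tcp_pos: [0.643, -0.1994, 0.0454]
orientation: [-1.019, -2.969, -0.0]
contact_force: [-0.8, 0.6, -2.5]
grip_width: 0.0555
gripper_force: 33.6
```

```bash
python3 -c "
from h import *
go(.6435,-.2003,.01,np.pi-.016)"
```

```text
pos [ 0.643  -0.1994  0.0454] ang 2.48 clk 29.8 F [-0.8   0.64 -2.49] w 0.0555 -> shift [-0.001  -0.0004  0.0354] spin -0.6453
```

Emit:
{"api": "play_rows", "payload": {
  "targets": "1 -0.001 0 0 -0.645;1 -0.001 0 0.01 -0.645;1 -0.001 0 0.02 -0.645;1 -0.001 0 0.03 -0.645;1 -0.001 0 0.035 -0.645;1 -0.001 0 0.035 -0.645;1 -0.001 0 0.035 -0.645;1 -0.001 0 0.035 -0.645"
}}

```text
clock: 30.47
tcp_pos: [0.6435, -0.2009, 0.0122]
orientation: [-0.043, -3.141, -0.001]
contact_force: [-0.4, 0.4, -1.9]
grip_width: 0.0552
gripper_force: 33.5
```

```bash
python3 -c "
from h import *
F(2)
go(.6435,-.2003,-.015,np.pi-.016)"
```

```text
meanF [ 0.27 -0.13 -1.87] pos [ 0.6439 -0.201   0.0128] clk 30.5667
pos [ 0.644  -0.2009  0.0129] ang 3.116 clk 30.5667 F [-0.14 -0.65 -1.75] w 0.0552 -> shift [0.0006 0.0006 0.0279] spin -0.0101
```

Emit:
{"api": "play_rows", "payload": {
  "targets": "1 0 0 0.01 -0.01;1 0 0 0.02 -0.01;1 0 0 0.026 -0.01;1 0 0 0.028 -0.01;1 0 0 0.028 -0.01;1 0 0 0.028 -0.01"
}}

```text
clock: 31.07
tcp_pos: [0.6438, -0.2009, -0.0155]
orientation: [-0.022, -3.141, -0.0]
contact_force: [0.0, -0.6, -1.1]
grip_width: 0.0552
gripper_force: 33.6
```

Emit:
{"api": "play_rows", "payload": {
  "targets": "1 0 0 0.0005 0;1 0 0 0.001 0;1 0 0 0.001 0"
}}

```text
clock: 31.32
tcp_pos: [0.644, -0.201, -0.0161]
orientation: [0.022, 3.141, -0.0]
contact_force: [-0.3, -0.8, -1.9]
grip_width: 0.0553
gripper_force: 33.6
```

Emit:
{"api": "play_rows", "payload": {
  "targets": "1 0 0 0.0005 0;1 0 0 0.001 0;1 0 0 0.001 0"
}}

```text
clock: 31.57
tcp_pos: [0.6439, -0.201, -0.0172]
orientation: [0.022, 3.141, 0.0]
contact_force: [-0.4, -0.7, -2.0]
grip_width: 0.0554
gripper_force: 33.6
```

```bash
python3 -c "
from h import *
F(2)"
```

```text
meanF [-0.1  -1.01 -1.3 ] pos [ 0.6439 -0.201  -0.0172] clk 31.6667
```

Emit:
{"api": "play_rows", "payload": {
  "targets": "1 0 0 0.0005 0;1 0 0 0.0005 0;1 0 0 0.0005 0"
}}

```text
clock: 31.92
tcp_pos: [0.6439, -0.201, -0.0172]
orientation: [0.022, 3.141, -0.0]
contact_force: [-2.4, 1.2, 5.2]
grip_width: 0.0552
gripper_force: 34.5
```

```bash
python3 -c "
from h import *
F(2)"
```

```text
meanF [-2.2   0.23  6.38] pos [ 0.644  -0.201  -0.0172] clk 32.0167
```

Emit:
{"api": "play_rows", "payload": {
  "targets": "1 0 0 0.0005 0;1 0 0 0.0005 0;1 0 0 0.0005 0"
}}

```text
clock: 32.27
tcp_pos: [0.644, -0.201, -0.0172]
orientation: [0.022, 3.141, -0.0]
contact_force: [-4.0, 1.8, 9.8]
grip_width: 0.0554
gripper_force: 34.9
```

```bash
python3 -c "
from h import *
F(2)"
```

```text
meanF [-3.84  1.23  8.97] pos [ 0.644  -0.201  -0.0172] clk 32.3667
```

Touched down. I'll release, lift and move back for a final look.

Emit:
{"api": "play_rows", "payload": {
  "targets": "1 0 0 -0.0008 0;-0.6 0 0 -0.0008 0;-0.6 0 0 -0.0008 0;-0.6 0 0 -0.0008 0;-0.6 0 0 -0.0008 0;-0.6 0 0 -0.0008 0"
}}

```text
clock: 32.87
tcp_pos: [0.6439, -0.201, -0.0176]
orientation: [-0.022, -3.142, -0.0]
contact_force: [0.9, 0.4, 0.5]
grip_width: 0.0682
gripper_force: 0.0
```

Emit:
{"api": "play_rows", "payload": {
  "targets": "-0.6 0 0 -0.015 0;-0.6 0 0 -0.04 0;-0.6 0 0 -0.08 0;-0.6 0 0 -0.12 0;-0.6 0 0 -0.16 0;-0.6 0 0 -0.16 0"
}}

```text
clock: 33.37
tcp_pos: [0.6494, -0.2026, 0.1534]
orientation: [0.022, 3.126, -0.005]
contact_force: [1.2, -0.2, 0.9]
grip_width: 0.0681
gripper_force: 0.0
```

Emit:
{"api": "play_rows", "payload": {
  "targets": "-0.6 0.05 0.2 0 0;-0.6 0.05 0.2 0 0;-0.6 0.05 0.2 0 0;-0.6 0.05 0.2 0 0;-0.6 0.05 0.2 0 0;-0.6 0.05 0.2 0 0;-0.6 0.05 0.2 0 0"
}}

```text
clock: 33.95
tcp_pos: [0.5964, 0.0034, 0.1436]
orientation: [0.012, 3.141, 0.002]
contact_force: [-1.1, -0.5, 0.4]
grip_width: 0.0683
gripper_force: 0.0
```

```bash
python3 -c "
from h import *
go(.5,-.4,.15,np.pi)
a=r.grab_frame('top')[95:240,150:400];b=r.grab_frame('scene')[130:330,130:350]
a=cv2.resize(a,None,fx=2.4,fy=2.4,interpolation=2);b=cv2.resize(b,None,fx=1.0,fy=1.0)
h=348;c=np.zeros((600,600,3),np.uint8);c[:348,:600]=a[:348,:600];c[350:550,:220]=b
w=cv2.imread('pics/w6.png')[:,:,::-1];w=cv2.resize(w,(333,250));c[350:600,240:573]=w
cv2.imwrite('pics/fin.png',c[:,:,::-1])"
```

```text
pos [0.5964 0.0034 0.1436] ang 3.134 clk 33.95 F [-1.08 -0.51  0.36] w 0.0683 -> shift [ 0.0932 -0.4041 -0.007 ] spin -0.0078
```

View pics/fin.png

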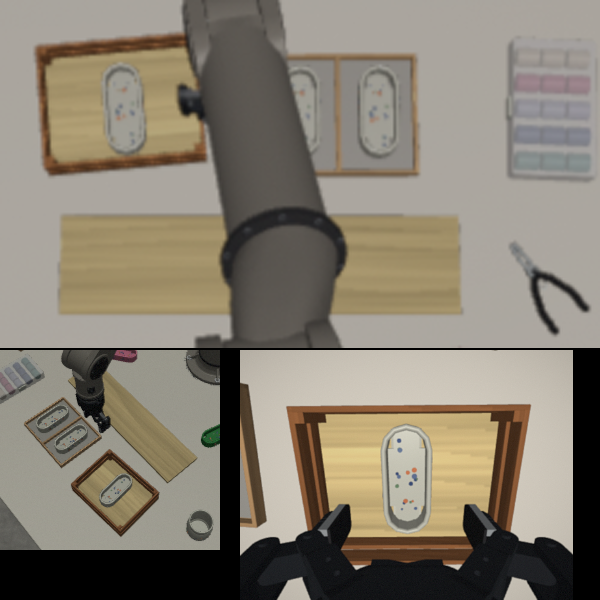

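The final picture shows dish A flat in the crate at (124,108) and the other two flat in their bays at (305,110) and (378,110). The robot is clear and the bystanders have not moved.

```bash
python3 -c "
from bench import r
print(r.hand_in())"
```

```text
the job is handed in; nothing more can be done
None
```

I handed the job in: the rocking dish (the one at the +y end of the board) is on the crate floor and the other two lie flat in the tray, one per bay. I press-tested only two of the three: the +y-end dish sank over 3 mm at about 1 N, the middle one held at 9 N, and the third is taken as steady by elimination.

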